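# Slide the loaded vial rack home in the sampler's bay

### The arm

A 6-joint arm with a two-finger parallel gripper is mounted at the origin on the work surface. World frame = base frame: x ahead of the robot, y to its left, z up, the work surface at z = 0. Lengths are in m, angles in rad, forces in N, time in s.
With the tool pointing down it reaches from about 0.375 to 0.9 m from the base axis. Payload 3.1 kg.
Tool frame: the origin (TCP) lies midway between the tips of the shut fingers; the grasp point (between the pads) lies 19 mm behind it; z points along the fingers, y is the line along which they close (so a half turn about z gives the same grasp; the last joint's range is limited). The gripper opens to 85 mm and grips with 20 to 120 N. Pads are 22 mm wide; open, the fingers measure 114 mm over their backs; the gripper's body (76 mm by 85 mm) begins 54 mm behind the grasp point. The pads swing forward as they close: fully open they stand 13 mm farther back than shut.
Start: joints at [1.032, 0.527, 1.433, -0, 1.181, -0.178], TCP at [0.22, 0.585, 0.231] pointing down, gripper open.
Joint ranges: [-3.08, 3.08], [-0.75, 2.2], [0.22, 2.44], [-1.43, 4.57], [0, 2.65], [-2.85, 2.85]. Speed limits (rad/s): [2.79, 2.79, 3.14, 3.14, 3.14, 3.14].

### API

Orientations are given as a unit quaternion [x, y, z, w].
In Python, from station import manip gives the robot as it stands. The module is installed in compiled form; this text tells all that it offers.
- The arm moves only by the tool apply_moves, never from a script. Its arguments are lists of equal length, an entry for each row: "claw": the gripper's target within -1 to 1 (fully open at 1, half-way at 0, shut at -1); "travel": the shift along the tool's x, y, z scaled (see below), a list of three; "turn": the turn, a rotation vector about the tool's x, y, z scaled (see below), a list of three. In form: {"claw": [claw, ...], "travel": [[dx, dy, dz], ...], "turn": [[rx, ry, rz], ...]}. A call has 1 to 5 rows; each row is the pose to reach, as a shift and turn from the pose commanded when the call began, along the tool's axes at that moment, turning the shorter way round; what a row does not reach only later rows make up. The controller multiplies each number of a shift by 800 mm and each number of a turn by 180 degrees. A row lasts 1/12 s, in which the tool goes at most 41.7 mm and 7.16 degrees, less where a joint would pass 70% of its speed; a pose out of reach is approached as far as the arm can. A call with a number of a shift or a turn outside -1 to 1 is refused whole. A call with a gripper value outside its range is refused whole. The fingers move at their own pace and stop on an object; "newtons" is the grip in N (left out, the last holds). Time passes only in rows, so rows that repeat a pose let the fingers close. It gives the time, the measured TCP pose, the force, the opening and the grip force at its end, in the units of the state.
- manip.sense(): the state, without advancing time (a new reading comes with each control period).
- manip.snapshot(name): name is "scene" or "top" or "wrist"; returns a dict with "pixels" (420x560x3 uint8, red, green, blue), "depth" (420x560 float32, m along the optical axis (not along the pixel's ray), 0 where there is no reading), "intrinsics" (3x3 intrinsics, pixels), "R" (3x3) and "t" (3): a world point X has camera coordinates R X + t. Camera axes: x right, y down, z forward; pixel columns grow to the right and rows downward; lengths in m; the calibration is good to about 2 mm. A picture is of the moment at which its call begins.
- manip.sign_off(): hands the job in; it is judged then, once.
The state is a dict: "t": time; "q": joint angles; "qd": joint speeds; "tau": joint torques, N m; "tcp_pos": TCP position; "tool_rot": TCP orientation; "force": force on the tool from outside, world axes, zero at the start; "ft_torque": the same for the moment, N m; "finger_gap": opening from 0.0 (shut) to 1.0 (fully open); "gripper_force": force on a finger pad.
Only numpy, scipy, OpenCV 4.12 (cv2) and the standard library are available. Lean on these libraries where they do the work, as an engineer would, in place of code of your own. Each camera call takes 0.05 s, during which the arm holds its last target. There are 200 camera calls.

### The job

With the fingers, push the tall, heavy vial rack low near its base so that it slides along the bench, standing flat and never tipping, into the bay of the sampler until its leading long face is flat against the machine's front. Then press the start button on top of the sampler all the way down and let it come back up, with the rack still home. Lift nothing, and leave the bottle, jar and beaker where they stand.

Things in the scene. Friction and masses are not known exactly. Their poses are not given: they have to be found in the camera images.
- rack: Tall rack of vials: dark steel base and ends, white top plate with rows of vial caps. 70 mm along its x, 150 mm along its y, 128 mm high, sides upright. 1.1 to 1.8 kg; takes 5 to 13 N to slide, tips if pushed high up. Origin: centre of its underside, at bench height; z up. Its +x long face must end against the sampler; push on the opposite (-x) long face.
- sampler: White instrument housing fixed to the bench, 200 mm deep (its x from 0 to 200), 300 mm wide (y), 85 mm high. Origin: at bench height, middle of its front face; +x points into the machine, z up. The bay is before that face (negative x). On the housing, at x = 165, y = -110 mm, stands a 45 x 35 mm column, to 320 mm above the bench, with a short arm towards -y.
- bay (a point): Middle of the bay on the bench, with the sampler's axes, 35 mm before its front: the rack's origin lies here when it is home. Two aluminium guide rails 22 mm high lie 83 mm to either side (8 mm of play each side of the rack), from the sampler's front out to 50 mm, then flare outwards at 40 degrees to about 85 mm out and 120 mm to the side.
- start_top (a point): Centre of the top of the black round start button (32 mm across) on the flat top of the sampler, at x = 90, y = 60 mm of its frame, about 110 mm above the bench. Pressed straight down.
- start (a joint): Start button travel in m: 0 up, 0.006 fully down; a spring that takes 4 N to hold it fully down and returns it.
- amber_bottle: Brown glass bottle with black cap, 84 mm across, 150 mm high. Origin: centre of its underside. Leave alone.
- jar: Small clear jar with a white lid, 56 mm across, 70 mm high. Origin: centre of its underside. Leave alone.
- beaker: Open glass beaker, 64 mm across, 80 mm high. Origin: centre of its underside. Leave alone.

How it is judged:
On the way, in this order (a step that is already met when the one before it is completed fails the run):
1. the rack is home: flat against the sampler's front between the guide rails, standing flat and at rest, button not yet pressed (x of rack in the frame of sampler above -0.041 m and y of rack in the frame of sampler between -0.014 and 0.014 m and angle between the x axis of rack and the x axis of sampler, either way round below 0.08 rad and angle between rack's own z axis and vertical below 0.05 rad and linear speed of rack below 0.01 m/s and value of joint start below 0.002 m), for 0.2 s.
2. the start button is pressed down with the rack home (value of joint start above 0.0048 m and x of rack in the frame of sampler above -0.041 m), for 0.05 s.
At the end, for the whole second after the job is handed in: The rack stands flat and at rest in the bay, its leading face within 6 mm of the sampler's front, within 14 mm of the middle and 0.08 rad of square; the button is back up (under 2 mm); bottle, jar and beaker are within 20 mm of where they stood (all of step 1 and distance of each of amber_bottle, jar, beaker from where it was at the start of the episode below 0.02 m); the robot touches nothing.
It fails at once if the rack tips by more than 0.2 rad (angle between rack's own z axis and vertical above 0.2 rad).
It fails at once if the rack is lifted (its underside more than 15 mm off the bench) (height (world z) of rack above 0.015 m).
It fails at once if the start button is pressed before the rack is home (value of joint start above 0.003 m and x of rack in the frame of sampler below -0.045 m).
It fails at once if bottle, jar or beaker is shifted by more than 20 mm (distance of any of amber_bottle, jar, beaker from where it was at the start of the episode above 0.02 m).
It also fails if it takes over 58 s, if anything falls off the work surface, if the arm or the gripper's body presses on something with over 40 N, if the wrist force passes 120 N, or if a joint passes its speed limit or range.

## Working session

There is one attempt and no reset: what is moved stays moved. The work goes in short steps, Python scripts to look and compute and a tool call to move; the robot and the scene stay as the last step left them, time stands still between calls to the robot, and variables do not carry over. Pictures are saved under pics/ and viewed, at most 10 in all, crops included, and the job is handed in when it is done.

Besides the shell and the picture viewer there is one more tool, called as name(argument=value, ...) on one line, values as JSON. apply_moves: Moves the arm, as the interface text tells. Shifts and turns lie within -1 to 1; 1 stands for 800 mm of shift or 180 degrees of turn. Its arguments: {"type":"object","properties":{"claw":{"type":"array","items":{"type":"number"}},"travel":{"type":"array","items":{"type":"array","items":{"type":"number"}}},"turn":{"type":"array","items":{"type":"array","items":{"type":"number"}}},"newtons":{"type":"number"}},"required":["claw","travel","turn"]}

```bash
mkdir -p pics; python3 - <<'E'
from station import manip
import cv2, numpy as np
s=manip.sense();print({k:np.round(v,3) for k,v in s.items()})
for n in("scene","top"):
    d=manip.snapshot(n);cv2.imwrite(f"pics/{n}0.png",d["pixels"][...,::-1]);np.savez(f"{n}0.npz",**d)
    print(n,d["R"].round(3).tolist(),d["t"].round(3),d["intrinsics"].round(1).tolist())
E
```

```text
{'t': np.float64(0.0), 'q': array([ 1.033,  0.528,  1.434, -0.   ,  1.181, -0.178]), 'qd': array([-0.   ,  0.001,  0.002, -0.001, -0.   ,  0.002]), 'tau': array([-0.0000e+00, -4.4235e+01, -1.7803e+01, -0.0000e+00,  8.0000e-03,
       -0.0000e+00]), 'tcp_pos': array([0.22 , 0.584, 0.23 ]), 'tool_rot': array([ 0.179,  0.984, -0.001, -0.   ]), 'force': array([-0.373,  0.187, -0.69 ]), 'ft_torque': array([-0.029,  0.018,  0.056]), 'gripper_force': np.float64(0.0), 'finger_gap': np.float64(0.998)}
scene [[0.596, 0.803, 0.007], [0.691, -0.508, -0.514], [-0.409, 0.311, -0.858]] [-0.246 -0.371  1.256] [[398.7, 0.0, 286.5], [0.0, 398.7, 215.1], [0.0, 0.0, 1.0]]
top [[0.026, -0.999, 0.033], [-0.994, -0.029, -0.106], [0.107, -0.03, -0.994]] [-0.123  0.561  1.039] [[454.7, 0.0, 283.6], [0.0, 454.7, 207.8], [0.0, 0.0, 1.0]]
```

View pics/top0.png

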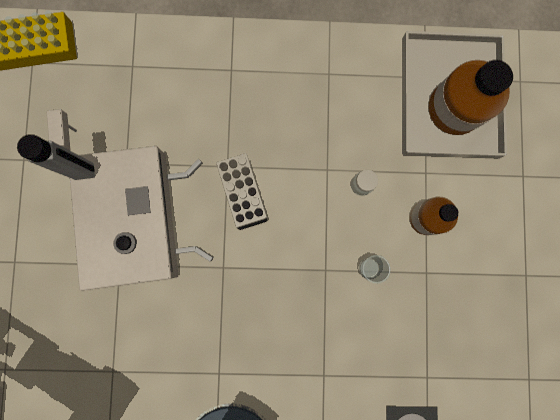

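View pics/scene0.png

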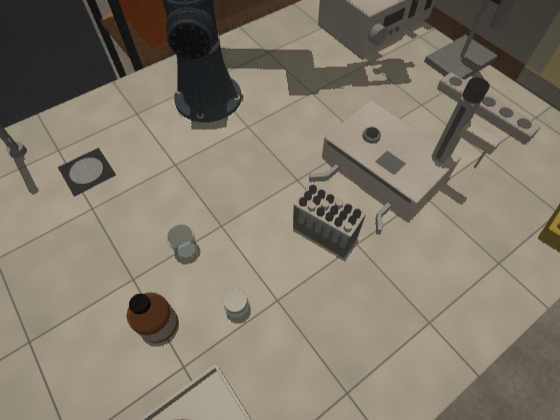

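The top view shows the sampler at left (front edge about (160,147)–(178,277), button (124,243)). The rack top is at about (219–268, 155–229), the jar at (364,182), the beaker at (373,267) and the bottle at (437,215). The scene view agrees with this. The push goes roughly along world +y, and the rack is about 10° off square.

```bash
cat > h.py <<'E'
import numpy as np, cv2
def cloud(d):
    K,R,t,z=d["intrinsics"],d["R"],d["t"],d["depth"]
    v,u=np.indices(z.shape)
    c=np.stack([(u-K[0,2])/K[0,0]*z,(v-K[1,2])/K[1,1]*z,z],-1)
    P=(c-t)@R; P[z==0]=np.nan
    return P
def ray(d,u,v,h):
    K,R,t=d["intrinsics"],d["R"],d["t"]
    r=R.T@np.array([(u-K[0,2])/K[0,0],(v-K[1,2])/K[1,1],1]);o=-R.T@t
    return o+r*(h-o[2])/r[2]
def box(P,m):
    q=P[m][:,:2]; n,l,_,_=0,0,0,0
    (c,s,a)=cv2.minAreaRect((q*1000).astype(np.float32)); return c,s,a,len(q)
def rect(P,lo,hi,xr,yr):
    m=(P[...,2]>lo)&(P[...,2]<hi)&(P[...,0]>xr[0])&(P[...,0]<xr[1])&(P[...,1]>yr[0])&(P[...,1]<yr[1])
    m=cv2.morphologyEx(m.astype(np.uint8),cv2.MORPH_OPEN,np.ones((2,2)))>0
    return m
E
python3 - <<'E'
from h import *
for n in("top","scene"):
    d=np.load(n+"0.npz");P=cloud(d)
    if n=="top":
        for p in [(243,190),(124,243),(110,200),(168,200),(200,300),(364,182),(437,215),(373,267)]: print(p,P[p[1],p[0]].round(3))
        print("corners z.085",[ray(d,*p,.085)[:2].round(3).tolist() for p in((160,147),(174,277))])
        print("button",ray(d,124,243,.11).round(3))
        print("rack corners",[ray(d,*p,.128)[:2].round(3).tolist() for p in((219,160),(246,155),(268,221),(239,229))])
    m=rect(P,.078,.092,(.2,.75),(.12,.6));print(n,"sampler",box(P,m))
    m=rect(P,.10,.16,(.3,.65),(-.1,.17));print(n,"rack",box(P,m),np.nanpercentile(P[m][:,2],[5,50,95]))
    m=rect(P,.10,.125,(.3,.5),(.2,.45));print(n,"button",box(P,m),P[m].mean(0))
    m=rect(P,.01,.03,(.2,.75),(.05,.25));k,l,s,c=cv2.connectedComponentsWithStats(m.astype(np.uint8))
    for i in range(1,k):
        if s[i,4]>15: print("rail",box(P,l==i))
E
```

```text
(243, 190) [ 0.589 -0.017  0.13 ]
(124, 243) [0.47  0.236 0.106]
(110, 200) [0.564 0.279 0.085]
(168, 200) [0.575 0.165 0.026]
(200, 300) [ 0.342  0.083 -0.002]
(364, 182) [ 0.625 -0.289  0.07 ]
(437, 215) [ 0.547 -0.436  0.13 ]
(373, 267) [ 0.43  -0.326  0.005]
corners z.085 [[0.687, 0.176], [0.399, 0.13]]
button [0.47  0.234 0.11 ]
rack corners [[0.653, 0.037], [0.666, -0.02], [0.524, -0.072], [0.505, -0.011]]
top sampler ((nan, nan), (0.0, 0.0), 0.0, 11506)
top rack ((590.085205078125, -14.504066467285156), (143.12384033203125, 72.47027587890625), 19.039342880249023, 2015) [0.1103675  0.11670139 0.13003264]
top button ((469.70330810546875, 236.58912658691406), (29.784955978393555, 27.916255950927734), 1.3344814777374268, 178) [nan nan nan]
rail ((646.26025390625, 132.74978637695312), (33.61166763305664, 91.67510223388672), 17.041479110717773, 256)
rail ((451.79815673828125, 103.39979553222656), (96.47004699707031, 31.87779998779297), 80.99849700927734, 245)
rail ((403.191162109375, 137.49693298339844), (3.796907424926758, 16.909427642822266), 85.39448547363281, 16)
scene sampler ((478.56671142578125, 376.78009033203125), (348.4535217285156, 0.0), 25.92757797241211, 6372)
scene rack ((563.5746459960938, 14.658843994140625), (134.82061767578125, 149.24530029296875), 22.108930587768555, 1595) [0.10940065 0.12186799 0.12866448]
scene button ((475.0369873046875, 237.899169921875), (31.07866096496582, 28.400117874145508), 46.310585021972656, 97) [0.47601511 0.23546363 0.10392809]
rail ((555.36669921875, 126.87705993652344), (296.4154968261719, 86.2714614868164), 12.962703704833984, 787)
```

```bash
cat > meas.py <<'E'
from h import *
def sampler(P):
    P=np.nan_to_num(P,nan=-9); m=rect(P,.080,.090,(.3,.75),(.1,.5))
    k,l,s,c=cv2.connectedComponentsWithStats(m.astype(np.uint8)); i=1+s[1:,4].argmax()
    return box(P,l==i)
def rack(P,xr=(.4,.75),yr=(-.12,.2)):
    P=np.nan_to_num(P,nan=-9); m=rect(P,.124,.135,xr,yr)
    return box(P,m), m
E
python3 - <<'E'
from meas import *
for n in("top","scene"):
    d=np.load(n+"0.npz");P=cloud(d)
    print(n,sampler(P)); print(rack(P)[0])
d=np.load("top0.npz");P=np.nan_to_num(cloud(d),nan=-9)
# front edge points: per row the rightmost top pixel
m=rect(P,.080,.090,(.3,.75),(.1,.5))
E=[]
for v in range(155,270,3):
    u=np.where(m[v])[0].max()+.5; E.append(ray(d,u,v,.085)[:2])
E=np.array(E);print(cv2.fitLine((E*1000).astype(np.float32),cv2.DIST_HUBER,0,.01,.01).ravel())
# rack white top mask
g=d["pixels"].astype(int);mm=rect(P,.10,.14,(.45,.72),(-.12,.08))
for nm,(a) in {"R":1,"L":0}.items():
    E=[]
    for v in range(166,218,3):
        us=np.where(mm[v])[0]; E.append(ray(d,(us.max()+.5 if a else us.min()-.5),v,.128)[:2])
    print(nm,cv2.fitLine((np.array(E)*1000).astype(np.float32),cv2.DIST_HUBER,0,.01,.01).ravel())
im=cv2.resize(d["pixels"][120:300,50:290,::-1],None,fx=3.3,fy=3.3,interpolation=cv2.INTER_CUBIC);cv2.imwrite("pics/crop1.png",im)
E
```

```text
top ((-4245.14697265625, -4246.4091796875), (13442.17578125, 359.10418701171875), 43.46212387084961, 11347)
((-4195.96240234375, -4464.10205078125), (13213.708984375, 102.28490447998047), 42.91204833984375, 950)
scene ((-4213.16015625, -4241.03125), (13495.98828125, 323.80865478515625), 43.45827865600586, 6219)
((-4217.88623046875, -4428.40673828125), (13230.189453125, 185.46641540527344), 42.907535552978516, 767)
[9.8781812e-01 1.5561266e-01 5.4179010e+02 1.5482257e+02]
R [ 9.3933082e-01  3.4301263e-01  5.8005273e+02 -5.3342739e+01]
L [9.4525194e-01 3.2634148e-01 5.8302960e+02 2.0338596e+01]
```

View pics/crop1.png

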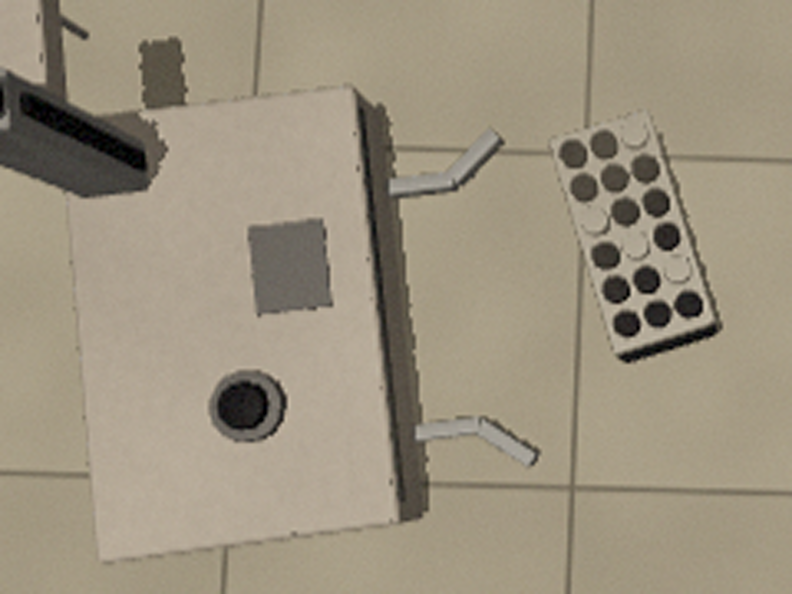

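The crop shows the housing top's front corners at (357,87) and (400,521). The rack top corners are at (550,140), (645,112), (720,325) and (615,352), and the button centre is at (242,404).

```bash
python3 - <<'E'
from h import *
d=np.load("top0.npz")
f=lambda u,v,h: ray(d,50+u/3.3-.35,120+v/3.3-.35,h)[:2]
a,b=f(355,87,.085),f(400,521,.085); L=np.linalg.norm(a-b);o=(a+b)/2
u=(a-b)/L; xs=np.array([-u[1],u[0]]); ys=-u
print("front",a,b,L,"o",o,"yaw",np.degrees(np.arctan2(u[1],u[0])))
btn=f(242,404,.11);print("button",btn,"sampler frame",(btn-o)@xs,(btn-o)@ys)
for n,p in {"railU in":(390,188),"bendU":(455,182),"tipU":(498,133),"railL in":(416,432),"bendL":(480,425),"tipL":(535,460)}.items():
    q=f(*p,.022)-o;print(n,q@xs,q@ys)
C=np.array([f(*p,.128) for p in((550,140),(645,112),(720,325),(615,352))])
print("rack",C,np.linalg.norm(C-np.roll(C,-1,0),axis=1));c=C.mean(0);w=(C[0]+C[1]-C[2]-C[3]);w/=np.linalg.norm(w)
print("c",c,"yaw",np.degrees(np.arctan2(w[1],w[0])),"in sampler",(c-o)@xs,(c-o)@ys)
E
```

```text
front [0.6893379  0.18200766] [0.39775463 0.13637392] 0.2951325853858496 o [0.54354627 0.15919079] yaw 8.894825014861075
button [0.47152773 0.23666742] sampler frame 0.08768047917588956 0.05917290683449518
railU in -0.003842945183917299 -0.0880233743780678
bendU -0.05040444629033817 -0.08665920341196898
tipU -0.08493247178652925 -0.11859749925923242
railL in -0.004045103321691245 0.08819738109551784
bendL -0.04921793072216626 0.08907105701204288
tipL -0.0849217338878504 0.11857901075756756
rack [[ 0.64818429  0.04302441]
 [ 0.66886334 -0.01816383]
 [ 0.53027095 -0.07142133]
 [ 0.51089548 -0.00438995]] [0.06458811 0.14847293 0.06977545 0.14524579]
c [ 0.58955352 -0.01273767] yaw 20.047541100621572 in sampler -0.17697451452572607 -0.018870179520157855
```

```bash
cat > plan.py <<'E'
import sys, numpy as np
from scipy.spatial.transform import Rotation as Ro
O=np.array([.5437,.1592]); Y=np.radians(8.9)
def target(xs,ys,yaw,z,tilt):
    """TCP at sampler-frame (xs,ys) mm, yaw deg relative to sampler, tilt deg toward +x"""
    p=O+xs/1e3*np.array([-np.sin(Y),np.cos(Y)])-ys/1e3*np.array([np.cos(Y),np.sin(Y)])
    a=Y+np.radians(yaw); f=np.array([-np.sin(a),np.cos(a),0]); l=np.array([np.cos(a),np.sin(a),0])
    R=Ro.from_matrix(np.stack([f,l,[0,0,-1]],1))*Ro.from_euler('y',tilt,degrees=True)
    return np.array([*p,z/1e3]),R
def rel(p0,R0,p1,R1):
    return (R0.inv().apply(p1-p0)/.8).round(4).tolist(),((R0.inv()*R1).as_rotvec()/np.pi).round(4).tolist()
def insampler(p):
    d=p[:2]-O; return np.round([1e3*d@[-np.sin(Y),np.cos(Y)],-1e3*d@[np.cos(Y),np.sin(Y)],1e3*p[2]],1)
def show(s):
    R=Ro.from_quat(s["tool_rot"]); y=R.as_matrix()[:,1]; z=R.as_matrix()[:,2]
    print("t",round(s["t"],2),"tcp_s",insampler(s["tcp_pos"]),"yaw",round(np.degrees(np.arctan2(y[1],y[0])-Y),2),"tilt",round(np.degrees(np.arccos(-z[2])),2),"F",np.round(s["force"],1),"q",np.round(s["q"],2))
E
python3 - <<'E'
from plan import *
from station import manip
s=manip.sense();show(s)
p0,R0=s["tcp_pos"],Ro.from_quat(s["tool_rot"])
# rack face centre: (-177,-19) - 35*(cos11,sin11)=(-211.5,-25.7); standoff 45
A=target(-256,-34,11,270,40); print(A[0]);print(rel(p0,R0,*A))
E
```

```text
t 0.1 tcp_s [470.3 254.3 230.4] yaw 60.49 tilt 0.11 F [ 0.5  0.2 -0.3] q [ 1.03  0.53  1.43 -0.    1.18 -0.18]
[ 0.61689649 -0.08845757  0.27      ]
([-0.7608, -0.6126, -0.0485], [-0.0964, 0.2082, 0.2632])
```

apply_moves(claw=[1, 1, 1, 1, 1], travel=[[-0.038, -0.031, -0.01], [-0.076, -0.061, -0.02], [-0.114, -0.092, -0.03], [-0.152, -0.122, -0.04], [-0.19, -0.153, -0.05]], turn=[[0, 0, 0.014], [0, 0, 0.028], [0, 0, 0.042], [0, 0, 0.056], [0, 0, 0.07]])

```text
t: 0.52
tcp_pos: [0.3194, 0.4152, 0.2712]
tool_rot: [0.286, 0.958, -0.0, -0.0]
force: [0.6, 0.5, -0.0]
finger_gap: 0.999
gripper_force: 0.0
```

```bash
cat > go.py <<'E'
import sys
from plan import *
from station import manip
s=manip.sense();show(s)
print(rel(s["tcp_pos"],Ro.from_quat(s["tool_rot"]),*target(*map(float,sys.argv[1:6]))))
E
python3 go.py -256 -34 11 270 40
```

```text
t 0.52 tcp_s [287.7 182.  271.2] yaw 47.81 tilt 0.05 F [ 0.6  0.5 -0. ] q [ 0.7   0.34  1.64 -0.    1.16 -0.29]
([-0.6564, -0.3222, 0.0017], [-0.0716, 0.2144, 0.1959])
```

apply_moves(claw=[1, 1, 1, 1, 1], travel=[[-0.044, -0.021, 0], [-0.088, -0.043, 0], [-0.131, -0.064, 0], [-0.175, -0.086, 0], [-0.219, -0.107, 0]], turn=[[-0.005, 0.014, 0.013], [-0.01, 0.028, 0.026], [-0.014, 0.043, 0.039], [-0.019, 0.057, 0.052], [-0.024, 0.071, 0.065]])

```text
t: 0.93
tcp_pos: [0.4192, 0.2476, 0.2714]
tool_rot: [0.381, 0.917, 0.069, -0.096]
force: [0.6, 0.7, -0.1]
finger_gap: 1.0
gripper_force: 0.0
```

```bash
python3 go.py -256 -34 11 270 40
```

```text
t 0.93 tcp_s [106.6 109.3 271.4] yaw 35.68 tilt 13.6 F [ 0.6  0.7 -0.1] q [ 0.16  0.31  1.72  0.23  1.22 -0.71]
([-0.459, -0.1188, -0.1128], [-0.0471, 0.1426, 0.131])
```

apply_moves(claw=[1, 1, 1, 1, 1], travel=[[-0.046, -0.012, -0.011], [-0.092, -0.024, -0.022], [-0.138, -0.036, -0.034], [-0.184, -0.048, -0.045], [-0.23, -0.06, -0.056]], turn=[[-0.005, 0.014, 0.013], [-0.01, 0.028, 0.026], [-0.014, 0.043, 0.039], [-0.019, 0.057, 0.052], [-0.024, 0.071, 0.065]])

```text
t: 1.35
tcp_pos: [0.5185, 0.0789, 0.2705]
tool_rot: [0.466, 0.854, 0.135, -0.19]
force: [0.7, 1.1, -0.0]
finger_gap: 0.996
gripper_force: 0.0
```

```bash
python3 go.py -256 -34 11 270 40
```

```text
t 1.35 tcp_s [-75.5  37.3 270.5] yaw 23.16 tilt 26.93 F [ 0.7  1.1 -0. ] q [-0.27  0.46  1.54  0.35  1.47 -0.93]
([-0.2167, -0.0069, -0.109], [-0.0232, 0.0714, 0.0658])
```

apply_moves(claw=[1, 1, 1, 1, 1], travel=[[-0.043, -0.001, -0.022], [-0.086, -0.003, -0.044], [-0.13, -0.004, -0.065], [-0.173, -0.006, -0.087], [-0.217, -0.007, -0.109]], turn=[[-0.005, 0.014, 0.013], [-0.01, 0.028, 0.026], [-0.014, 0.043, 0.039], [-0.019, 0.057, 0.052], [-0.023, 0.071, 0.066]])

```text
t: 1.77
tcp_pos: [0.6172, -0.0884, 0.27]
tool_rot: [0.54, 0.769, 0.196, -0.28]
force: [0.5, -0.0, 0.4]
finger_gap: 0.999
gripper_force: 0.0
```

```bash
python3 go.py -256 -34 11 4 40
```

```text
t 1.77 tcp_s [-256.   -34.3  270. ] yaw 10.99 tilt 39.94 F [ 0.5 -0.   0.4] q [-0.53  0.71  1.16  0.44  1.82 -0.88]
([-0.2135, 0.0002, 0.2549], [-0.0003, 0.0003, -0.0003])
```

apply_moves(claw=[1, 1, 1, 1, 1], travel=[[-0.032, 0, 0.038], [-0.064, 0, 0.076], [-0.096, 0, 0.115], [-0.128, 0, 0.153], [-0.16, 0, 0.191]], turn=[[0, 0, 0], [0, 0, 0], [0, 0, 0], [0, 0, 0], [0, 0, 0]])

```text
t: 2.18
tcp_pos: [0.6165, -0.0871, 0.0688]
tool_rot: [0.539, 0.77, 0.195, -0.279]
force: [0.5, 0.4, 1.1]
finger_gap: 0.999
gripper_force: 0.0
```

```bash
python3 go.py -256 -34 11 4 40; python3 - <<'E'
from station import manip
import cv2
d=manip.snapshot("scene");cv2.imwrite("pics/s1.png",cv2.resize(d["pixels"][80:360,150:510,::-1],None,fx=2,fy=2))
E
```

```text
t 2.18 tcp_s [-254.6  -33.8   68.8] yaw 11.12 tilt 39.8 F [0.5 0.4 1.1] q [-0.52  0.94  1.26  0.42  1.51 -1.03]
([-0.0532, -0.0, 0.0611], [-0.0006, 0.0011, 0.0004])
```

View pics/s1.png

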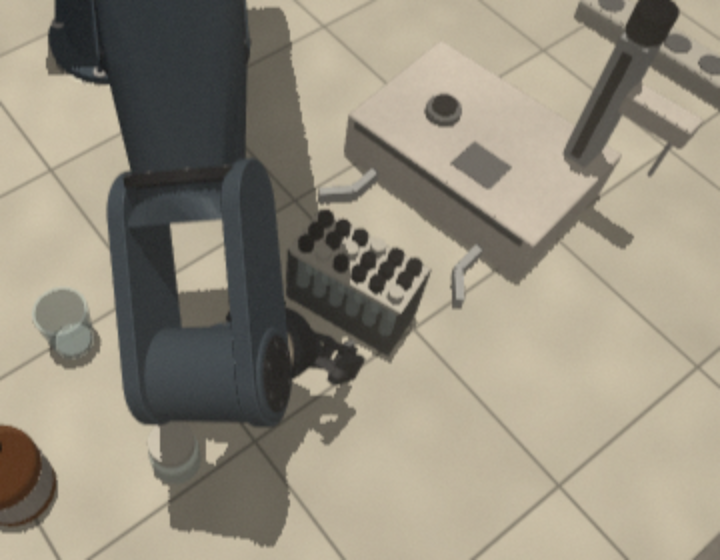

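The crop shows the gripper tips at (345,360) behind the rack's lower face. The wrist housing is around (205,370), near the jar at (175,450), so I'll check its height before going down.

```bash
python3 - <<'E'
from station import manip
from h import *
j=np.array([.625,-.289])
for n in ("scene","top"):
    P=cloud(manip.snapshot(n)).reshape(-1,3);P=P[~np.isnan(P[:,0])]
    for r in(.04,.07,.1):
        q=P[(np.hypot(*(P[:,:2]-j).T)<r)&(P[:,2]>.08)]
        print(n,r,len(q),q[:,2].min().round(3) if len(q) else "",np.percentile(q[:,2],[10,50,90]).round(3) if len(q) else "")
    q=P[(P[:,2]>.08)&(P[:,0]>.5)&(P[:,1]<-.1)];print(q.min(0),q.max(0))
E
```

```text
scene 0.04 1536 0.263 [0.3   0.316 0.349]
scene 0.07 4140 0.25 [0.293 0.321 0.395]
scene 0.1 8649 0.231 [0.301 0.355 0.44 ]
[ 0.5000034  -0.49818241  0.08008724] [ 0.74732534 -0.10007527  0.62175569]
top 0.04 1044 0.276 [0.301 0.316 0.349]
top 0.07 2231 0.276 [0.303 0.321 0.381]
top 0.1 3849 0.276 [0.308 0.34  0.42 ]
[ 0.50003258 -0.59830513  0.08001006] [ 0.89789562 -0.1000697   0.66577913]
```

apply_moves(claw=[1, 1, 1, 1, 1], travel=[[-0.012, 0, 0.014], [-0.024, 0, 0.028], [-0.036, 0, 0.041], [-0.044, 0, 0.051], [-0.053, 0, 0.061]], turn=[[0, 0, 0], [0, 0, 0], [0, 0, 0], [0, 0, 0], [0, 0, 0]])

```text
t: 2.75
tcp_pos: [0.6178, -0.0884, 0.0065]
tool_rot: [0.539, 0.771, 0.195, -0.278]
force: [-0.2, 0.1, 0.3]
finger_gap: 1.0
gripper_force: 0.0
```

```bash
python3 go.py -216 -26 11 5 40
```

```text
t 2.75 tcp_s [-256.1  -34.9    6.5] yaw 11.15 tilt 39.72 F [-0.2  0.1  0.3] q [-0.52  1.03  1.26  0.43  1.44 -1.06]
([0.0383, -0.0012, 0.0342], [-0.0003, 0.0015, 0.0008])
```

apply_moves(claw=[1, 1, 1, 1, 1], travel=[[0.0115, -0.0005, 0.0095], [0.021, -0.001, 0.0175], [0.029, -0.001, 0.024], [0.035, -0.001, 0.029], [0.039, -0.001, 0.033]], turn=[[0, 0, 0], [0, 0, 0], [0, 0, 0], [0, 0, 0], [0, 0, 0]])

```text
t: 3.17
tcp_pos: [0.6024, -0.0487, 0.007]
tool_rot: [0.539, 0.771, 0.195, -0.279]
force: [-0.4, 0.6, 0.2]
finger_gap: 1.003
gripper_force: 0.0
```

```bash
python3 go.py -190 -22 11 5 40
```

```text
t 3.17 tcp_s [-214.5  -25.8    7. ] yaw 11.21 tilt 39.78 F [-0.4  0.6  0.2] q [-0.49  1.    1.34  0.45  1.37 -1.06]
([0.0222, 0.0013, 0.0217], [-0.0007, 0.0012, 0.0009])
```

Advance 25 mm slowly along the normal.

apply_moves(claw=[1, 1, 1, 1, 1], travel=[[0.005, 0, 0.004], [0.01, 0, 0.008], [0.015, 0, 0.0125], [0.02, 0, 0.0165], [0.024, 0, 0.02]], turn=[[0, 0, 0], [0, 0, 0], [0, 0, 0], [0, 0, 0], [0, 0, 0]])

```text
t: 3.58
tcp_pos: [0.5976, -0.031, 0.0066]
tool_rot: [0.54, 0.772, 0.194, -0.273]
force: [3.5, -9.7, 3.9]
finger_gap: 1.0
gripper_force: 5.6
```

```bash
cat > look.py <<'E'
from station import manip
from h import *
from plan import *
import sys
def rackfit(P):
    P=np.nan_to_num(P,nan=-9);c,s=np.cos(Y),np.sin(Y)
    m=(P[...,2]>.105)&(P[...,2]<.14)
    d=P[...,:2]-O; X=-d[...,0]*s+d[...,1]*c; V=-(d[...,0]*c+d[...,1]*s)
    m&=(X>-.30)&(X<-.0015)&(abs(V)<.14)
    m[m]&=True
    return m,X,V
d=manip.snapshot("scene");P=cloud(d);m,X,V=rackfit(P)
g=d["pixels"];w=m&(g.min(-1)>0)
k,l,s,c=cv2.connectedComponentsWithStats(w.astype(np.uint8));w=l==1+s[1:,4].argmax()
q=np.stack([X[w],V[w]],1)*1000
hi=q[P[w][:,2]>.122]
print("rack rect (sampler mm)",cv2.minAreaRect(hi.astype(np.float32)),len(hi))
cv2.imwrite("pics/mask.png",w*255)
np.savez("cur.npz",**d)
if len(sys.argv)>1: cv2.imwrite(sys.argv[1],cv2.resize(g[80:360,150:510,::-1],None,fx=2,fy=2,interpolation=cv2.INTER_CUBIC))
show(manip.sense())
E
python3 look.py pics/s2.png
```

```text
rack rect (sampler mm) ((-165.58636474609375, -20.50878143310547), (61.97024917602539, 134.7808837890625), 10.147235870361328) 828
t 3.63 tcp_s [-195.   -23.5    6.7] yaw 11.03 tilt 39.24 F [ 3.6 -7.8  2.5] q [-0.46  0.99  1.38  0.47  1.33 -1.06][ WARN:0@2.632] global loadsave.cpp:1063 imwrite_ Unsupported depth image for selected encoder is fallbacked to CV_8U.
```

View pics/s2.png

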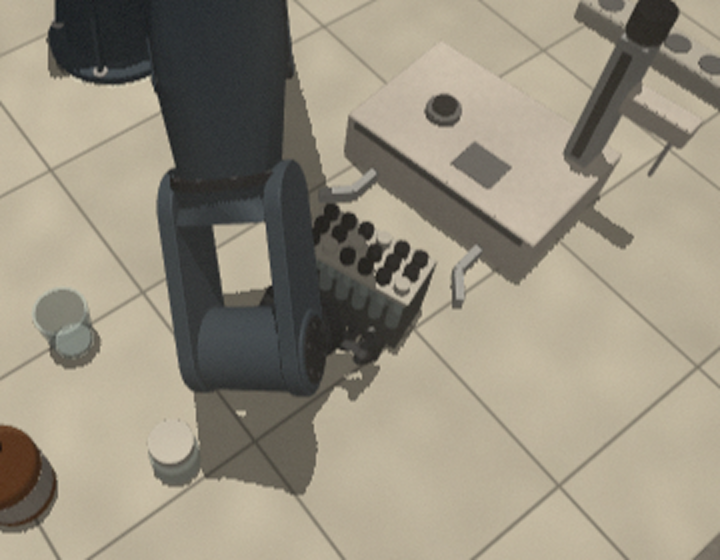

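```bash
cat > path.py <<'E'
import sys
from plan import *
from station import manip
# path.py x,y,yaw x,y,yaw ... : each a row relative to the present pose; z and tilt kept
s=manip.sense();show(s);p,R=s["tcp_pos"],Ro.from_quat(s["tool_rot"])
for a in sys.argv[1:]:
    x,y,w,z=map(float,a.split(","));print(rel(p,R,*target(x,y,w,z,39.5)))
E
python3 path.py -179,-19.6,11,5 -163,-16,11,5 -132,-8.5,11,5
```

```text
t 3.63 tcp_s [-195.   -23.5    6.7] yaw 11.03 tilt 39.24 F [ 3.6 -7.8  2.5] q [-0.46  0.99  1.38  0.47  1.33 -1.06]
([0.0146, -0.001, 0.0147], [0.001, 0.0014, 0.0011])
([0.0305, -0.0015, 0.0276], [0.001, 0.0014, 0.0011])
([0.0613, -0.0033, 0.0528], [0.001, 0.0014, 0.0011])
```

apply_moves(claw=[1, 1, 1, 1, 1], travel=[[0.006, 0, 0.006], [0.012, -0.001, 0.011], [0.018, -0.001, 0.017], [0.024, -0.001, 0.022], [0.03, -0.002, 0.027]], turn=[[0, 0, 0], [0, 0, 0], [0, 0, 0], [0, 0, 0], [0, 0, 0]])

```text
t: 4.05
tcp_pos: [0.5876, -0.0025, 0.0063]
tool_rot: [0.541, 0.772, 0.196, -0.27]
force: [5.6, -12.1, 7.2]
finger_gap: 1.004
gripper_force: 6.9
```

apply_moves(claw=[1, 1, 1, 1, 1], travel=[[0.006, 0, 0.005], [0.012, -0.001, 0.01], [0.018, -0.001, 0.015], [0.024, -0.001, 0.02], [0.03, -0.002, 0.025]], turn=[[0, 0, 0], [0, 0, 0], [0, 0, 0], [0, 0, 0], [0, 0, 0]])

```text
t: 4.47
tcp_pos: [0.5758, 0.0265, 0.0062]
tool_rot: [0.541, 0.772, 0.196, -0.27]
force: [6.6, -14.3, 8.3]
finger_gap: 0.999
gripper_force: 7.1
```

```bash
python3 look.py pics/s3.png 2>/dev/null; python3 path.py -122,-6.5,8.5,5 -112,-4,5.5,5 -102,-3,2.5,5 -92,-2,0,5
```

```text
rack rect (sampler mm) ((-105.4202651977539, -7.980537414550781), (61.112064361572266, 135.24586486816406), 9.670354843139648) 759
t 4.52 tcp_s [-134.   -10.3    6.3] yaw 10.89 tilt 39.17 F [ 5.9 -8.7  4.8] q [-0.4   0.96  1.49  0.52  1.24 -1.06]
t 4.52 tcp_s [-134.   -10.3    6.3] yaw 10.89 tilt 39.17 F [ 5.9 -8.7  4.8] q [-0.4   0.96  1.49  0.52  1.24 -1.06]
([0.011, -0.0018, 0.0111], [-0.0063, 0.0018, 0.012])
([0.021, -0.0025, 0.0192], [-0.0168, 0.0017, 0.0249])
([0.0307, -0.0014, 0.0271], [-0.0274, 0.0016, 0.0378])
([0.0404, -0.0003, 0.035], [-0.0362, 0.0016, 0.0486])
```

View pics/s3.png

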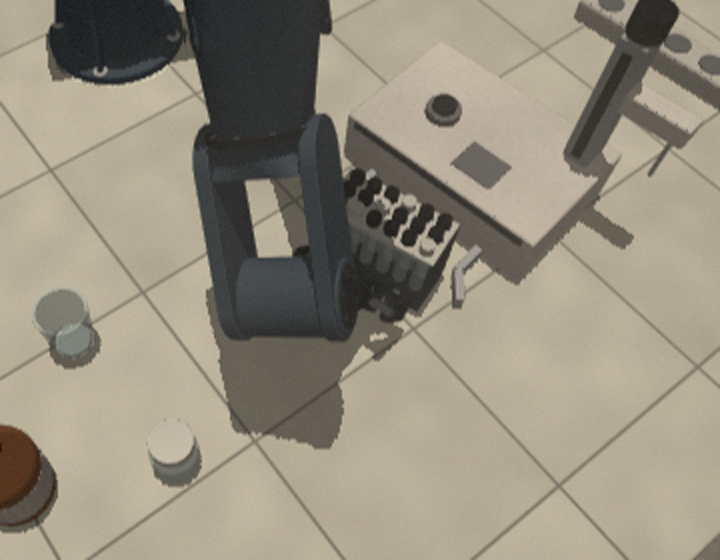

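apply_moves(claw=[1, 1, 1, 1, 1], travel=[[0.005, -0.001, 0.005], [0.009, -0.0015, 0.009], [0.013, -0.002, 0.0125], [0.017, -0.002, 0.016], [0.021, -0.0025, 0.019]], turn=[[-0.003, 0, 0.005], [-0.006, 0, 0.01], [-0.01, 0, 0.015], [-0.013, 0, 0.02], [-0.017, 0, 0.025]])

```text
t: 4.93
tcp_pos: [0.5662, 0.0465, 0.0058]
tool_rot: [0.578, 0.745, 0.206, -0.263]
force: [4.3, -15.7, 11.2]
finger_gap: 0.999
gripper_force: 8.1
```

```bash
python3 path.py -102,-3,2.5,5 -90,-1.5,-0.5,5
```

```text
t 4.93 tcp_s [-114.8   -4.8    5.8] yaw 5.46 tilt 39.02 F [  4.3 -15.7  11.2] q [-0.39  0.94  1.56  0.58  1.16 -1.03]
([0.0119, -0.0007, 0.011], [-0.0099, 0.0026, 0.0132])
([0.0237, -0.0012, 0.0205], [-0.0204, 0.0026, 0.0261])
```

apply_moves(claw=[1, 1, 1, 1, 1], travel=[[0.005, 0, 0.0045], [0.01, -0.0005, 0.009], [0.0145, -0.001, 0.013], [0.019, -0.001, 0.0165], [0.0235, -0.001, 0.0205]], turn=[[-0.004, 0, 0.005], [-0.008, 0, 0.01], [-0.012, 0, 0.0155], [-0.016, 0, 0.021], [-0.02, 0, 0.026]])

```text
t: 5.35
tcp_pos: [0.5587, 0.0705, 0.0053]
tool_rot: [0.616, 0.713, 0.218, -0.254]
force: [2.1, -18.0, 13.7]
finger_gap: 1.0
gripper_force: 9.3
```

```bash
python3 look.py pics/s4.png 2>/dev/null; python3 path.py -80,-1,0,5 -70,0,0,5 -67,0,0,5
```

```text
rack rect (sampler mm) ((-58.81763458251953, -4.8170318603515625), (133.50331115722656, 62.4119873046875), 89.66146087646484) 763
t 5.4 tcp_s [-88.4  -0.6   5.3] yaw -0.56 tilt 39.19 F [  3.8 -12.6   9.6] q [-0.38  0.93  1.64  0.67  1.07 -1.01]
t 5.4 tcp_s [-88.4  -0.6   5.3] yaw -0.56 tilt 39.19 F [  3.8 -12.6   9.6] q [-0.38  0.93  1.64  0.67  1.07 -1.01]
([0.0079, 0.0005, 0.0069], [0.0013, 0.0017, -0.0029])
([0.0176, -0.0009, 0.0148], [0.0013, 0.0017, -0.0029])
([0.0205, -0.001, 0.0172], [0.0013, 0.0017, -0.0029])
```

View pics/s4.png

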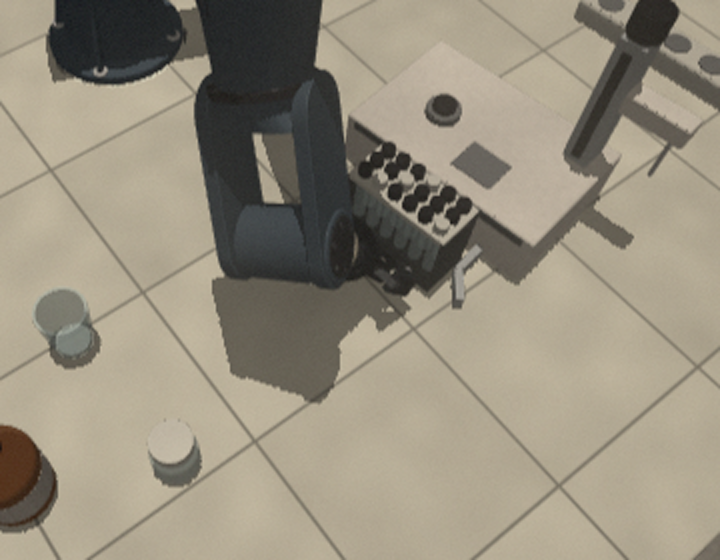

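The rack is now square, with about 18 mm left. I'll push it in slowly and watch the force.

apply_moves(claw=[1, 1, 1, 1, 1], travel=[[0.0035, 0, 0.003], [0.007, 0, 0.006], [0.0105, 0, 0.009], [0.013, 0, 0.011], [0.0155, 0, 0.013]], turn=[[0, 0, 0], [0, 0, 0], [0, 0, 0], [0, 0, 0], [0, 0, 0]])

```text
t: 5.82
tcp_pos: [0.5565, 0.0867, 0.0052]
tool_rot: [0.616, 0.713, 0.218, -0.254]
force: [2.0, -17.7, 13.9]
finger_gap: 0.996
gripper_force: 9.1
```

```bash
python3 look.py 2>/dev/null
```

```text
rack rect (sampler mm) ((-43.23917007446289, -4.628181457519531), (135.81488037109375, 60.49661636352539), 89.45309448242188) 748
t 5.87 tcp_s [-72.9  -1.4   5.2] yaw -0.46 tilt 39.14 F [  3.3 -15.1  12.9] q [-0.35  0.93  1.65  0.69  1.05 -1.  ]
```

apply_moves(claw=[1, 1, 1, 1, 1], travel=[[0.001, 0, 0.001], [0.002, 0, 0.002], [0.003, 0, 0.003], [0.004, 0, 0.004], [0.005, 0, 0.004]], turn=[[0, 0, 0], [0, 0, 0], [0, 0, 0], [0, 0, 0], [0, 0, 0]])

```text
t: 6.28
tcp_pos: [0.5557, 0.0919, 0.0048]
tool_rot: [0.616, 0.713, 0.218, -0.254]
force: [3.0, -16.0, 8.2]
finger_gap: 0.998
gripper_force: 8.5
```

```bash
python3 look.py 2>/dev/null
```

```text
rack rect (sampler mm) ((-38.02862548828125, -5.341766357421875), (134.85617065429688, 61.61224365234375), 89.86116027832031) 739
t 6.33 tcp_s [-68.4  -1.5   4.8] yaw -0.46 tilt 39.07 F [  2.4 -16.3  10.9] q [-0.35  0.93  1.66  0.69  1.05 -1.  ]
```

apply_moves(claw=[1, 1, 1, 1, 1], travel=[[0.001, 0, 0.001], [0.002, 0, 0.0015], [0.003, 0, 0.0025], [0.004, 0, 0.003], [0.004, 0, 0.003]], turn=[[0, 0, 0], [0, 0, 0], [0, 0, 0], [0, 0, 0], [0, 0, 0]])

```text
t: 6.75
tcp_pos: [0.5561, 0.0924, 0.0047]
tool_rot: [0.615, 0.715, 0.217, -0.251]
force: [1.5, -27.9, 14.6]
finger_gap: 0.998
gripper_force: 13.8
```

```bash
python3 look.py 2>/dev/null
```

```text
rack rect (sampler mm) ((-37.38978958129883, -5.349494934082031), (134.83004760742188, 61.081790924072266), 89.8500747680664) 752
t 6.8 tcp_s [-67.9  -1.9   4.7] yaw -0.34 tilt 38.73 F [  1.2 -28.   14.9] q [-0.34  0.92  1.66  0.69  1.04 -1.  ]
```

It's home: the force rose to 28 N and the TCP stopped at −68. Now I back off.

apply_moves(claw=[1, 1, 1, 1, 1], travel=[[-0.005, 0, -0.004], [-0.012, 0, -0.01], [-0.025, 0, -0.02], [-0.04, 0, -0.033], [-0.06, 0, -0.049]], turn=[[0, 0, 0], [0, 0, 0], [0, 0, 0], [0, 0, 0], [0, 0, 0]])

```text
t: 7.22
tcp_pos: [0.5573, 0.0402, 0.003]
tool_rot: [0.614, 0.712, 0.216, -0.263]
force: [0.2, 0.1, -0.8]
finger_gap: 1.001
gripper_force: 0.0
```

```bash
python3 look.py 2>/dev/null; python3 go.py -135 0 0 180 39;python3 go.py -135 0 0 260 15
```

```text
rack rect (sampler mm) ((-37.68989181518555, -4.91558837890625), (135.1167449951172, 62.05802917480469), 89.88919830322266) 752
t 7.27 tcp_s [-125.2    3.     2.2] yaw -0.31 tilt 39.46 F [ 1.8 -2.3 -0.6] q [-0.43  0.94  1.61  0.63  1.11 -1.01]
t 7.27 tcp_s [-125.2    3.     2.2] yaw -0.31 tilt 39.46 F [ 1.8 -2.3 -0.6] q [-0.43  0.94  1.61  0.63  1.11 -1.01]
([0.1318, 0.0014, -0.1794], [-0.0016, -0.0026, -0.0036])
t 7.27 tcp_s [-125.2    3.     2.2] yaw -0.31 tilt 39.46 F [ 1.8 -2.3 -0.6] q [-0.43  0.94  1.61  0.63  1.11 -1.01]
([0.1954, 0.0003, -0.2566], [-0.0023, -0.1359, -0.0032])
```

Rise, and close the fingers.

apply_moves(claw=[-1, -1, -1, -1, -1], travel=[[0.026, 0, -0.036], [0.052, 0, -0.072], [0.079, 0, -0.108], [0.105, 0, -0.143], [0.132, 0, -0.179]], turn=[[0, 0, 0], [0, 0, 0], [0, 0, 0], [0, 0, 0], [0, 0, 0]])

```text
t: 7.68
tcp_pos: [0.5615, 0.0299, 0.1817]
tool_rot: [0.615, 0.712, 0.216, -0.262]
force: [0.2, 0.1, 0.1]
finger_gap: 0.302
gripper_force: 0.0
```

```bash
python3 look.py 2>/dev/null; python3 go.py -90 20 20 250 20
```

```text
rack rect (sampler mm) ((-36.926666259765625, -5.554878234863281), (134.45004272460938, 60.64690017700195), 89.51649475097656) 740
t 7.73 tcp_s [-131.7   -0.9  188.4] yaw -0.2 tilt 39.52 F [0.9 0.1 4.2] q [-0.44  0.65  1.55  0.56  1.4  -0.82]
t 7.73 tcp_s [-131.7   -0.9  188.4] yaw -0.2 tilt 39.52 F [0.9 0.1 4.2] q [-0.44  0.65  1.55  0.56  1.4  -0.82]
([0.0891, -0.0266, -0.0262], [0.0548, -0.1076, -0.0985])
```

apply_moves(claw=[-1, -1, -1, -1, -1], travel=[[0.018, -0.005, -0.005], [0.036, -0.01, -0.01], [0.054, -0.016, -0.016], [0.072, -0.021, -0.021], [0.089, -0.027, -0.026]], turn=[[0, -0.036, 0], [0, -0.072, 0], [0, -0.108, 0], [0, -0.144, 0], [0, -0.18, 0]])

```text
t: 8.15
tcp_pos: [0.5353, 0.0679, 0.2436]
tool_rot: [0.651, 0.757, 0.035, -0.05]
force: [-0.7, 0.8, -0.5]
finger_gap: 0.005
gripper_force: 0.0
```

```bash
python3 look.py 2>/dev/null; python3 go.py 89 60 0 220 0
```

```text
rack rect (sampler mm) ((-37.130191802978516, -5.31494140625), (133.8773956298828, 61.46625900268555), 89.82898712158203) 753
t 8.2 tcp_s [-83.8  23.  246.5] yaw 0.06 tilt 6.93 F [-1.5  2.5  0.7] q [-0.14  0.4   1.62  0.12  1.16 -0.34]
t 8.2 tcp_s [-83.8  23.  246.5] yaw 0.06 tilt 6.93 F [-1.5  2.5  0.7] q [-0.14  0.4   1.62  0.12  1.16 -0.34]
([0.2104, -0.0457, 0.0593], [-0.0028, -0.0384, 0.0002])
```

apply_moves(claw=[-1, -1, -1, -1, -1], travel=[[0.045, -0.01, 0.012], [0.09, -0.02, 0.025], [0.135, -0.03, 0.038], [0.18, -0.04, 0.05], [0.21, -0.046, 0.059]], turn=[[0, -0.01, 0], [0, -0.02, 0], [0, -0.03, 0], [-0.003, -0.038, 0], [-0.003, -0.038, 0]])

```text
t: 8.62
tcp_pos: [0.4695, 0.236, 0.2166]
tool_rot: [0.651, 0.759, 0.0, -0.005]
force: [0.5, 0.3, -0.4]
finger_gap: -0.001
gripper_force: 0.0
```

```bash
python3 look.py 2>/dev/null; python3 go.py 89 60 0 125 0; python3 - <<'E'
from station import manip
import cv2
d=manip.snapshot("top");cv2.imwrite("pics/t1.png",cv2.resize(d["pixels"][100:320,40:320,::-1],None,fx=2.5,fy=2.5))
E
```

```text
rack rect (sampler mm) ((-37.51335144042969, -5.061859130859375), (135.2974395751953, 60.15715026855469), 89.494873046875) 757
t 8.67 tcp_s [ 90.3  62.7 215.8] yaw 0.04 tilt 0.82 F [-1.   1.9 -0.8] q [0.25 0.42 1.7  0.01 1.04 0.09]
t 8.67 tcp_s [ 90.3  62.7 215.8] yaw 0.04 tilt 0.82 F [-1.   1.9 -0.8] q [0.25 0.42 1.7  0.01 1.04 0.09]
([-0.0029, 0.0044, 0.1135], [-0.0029, -0.0035, 0.0002])
```

View pics/t1.png

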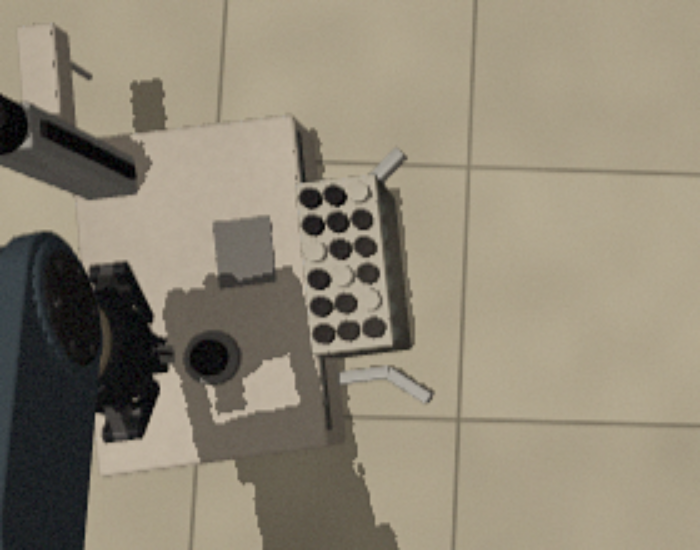

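The view shows the rack against the front, with top corners at about (298,182), (376,173), (396,347) and (316,356). The gripper is over the button at (209,357). Checking the rack's pose.

```bash
python3 - <<'E'
from station import manip
from h import *; from plan import *
d=manip.snapshot("top")
C=[ray(d,40+u/2.5-.3,100+v/2.5-.3,.128) for u,v in((298,182),(376,173),(396,347),(316,356))]
S=np.array([insampler(c) for c in C]);print(S,S.mean(0))
E
```

```text
[[ -7.  -77.7 128. ]
 [-73.6 -77.3 128. ]
 [-74.3  73.2 128. ]
 [ -6.9  72.1 128. ]] [-40.45   -2.425 128.   ]
```

The depth edges agree with home: rack near edge −74 minus housing edge −4 gives 70 mm. Now I descend over the button.

apply_moves(claw=[-1, -1, -1, -1, -1], travel=[[-0.003, 0.003, 0.035], [-0.0035, 0.0035, 0.07], [-0.0035, 0.0035, 0.1], [-0.0035, 0.0035, 0.115], [-0.0035, 0.0035, 0.12]], turn=[[0, 0, 0], [0, 0, 0], [0, 0, 0], [0, 0, 0], [0, 0, 0]])

```text
t: 9.18
tcp_pos: [0.4744, 0.2296, 0.119]
tool_rot: [0.652, 0.758, -0.001, -0.006]
force: [-0.4, 0.3, -0.1]
finger_gap: -0.002
gripper_force: 0.0
```

```bash
python3 go.py 87.5 60 0 110 0
```

```text
t 9.18 tcp_s [ 80.3  57.6 119. ] yaw -0.34 tilt 0.66 F [-0.4  0.3 -0.1] q [0.23 0.57 1.77 0.01 0.81 0.08]
([0.0089, -0.0029, 0.0113], [-0.0028, -0.0023, -0.0019])
```

apply_moves(claw=[-1, -1, -1, -1, -1], travel=[[0.005, -0.0015, 0], [0.009, -0.003, 0], [0.009, -0.003, 0.003], [0.009, -0.003, 0.006], [0.009, -0.003, 0.009]], turn=[[-0.003, -0.002, 0], [-0.003, -0.002, 0], [-0.003, -0.002, 0], [-0.003, -0.002, 0], [-0.003, -0.002, 0]])

```text
t: 9.6
tcp_pos: [0.4721, 0.2387, 0.1151]
tool_rot: [0.651, 0.759, 0.004, 0.002]
force: [0.2, -0.9, 0.4]
finger_gap: 0.0
gripper_force: 0.0
```

```bash
python3 go.py 87.5 60 0 102 0
```

```text
t 9.6 tcp_s [ 89.6  58.4 115.1] yaw -0.19 tilt 0.46 F [ 0.2 -0.9  0.4] q [0.26 0.57 1.78 0.   0.78 0.1 ]
([-0.0027, -0.0021, 0.0164], [0.0025, -0.0006, -0.0011])
```

Position is good. Pressing down in small steps.

apply_moves(claw=[-1, -1, -1, -1, -1], travel=[[0, 0, 0.004], [0, 0, 0.008], [0, 0, 0.011], [0, 0, 0.014], [0, 0, 0.014]], turn=[[0, 0, 0], [0, 0, 0], [0, 0, 0], [0, 0, 0], [0, 0, 0]])

```text
t: 10.02
tcp_pos: [0.4717, 0.2385, 0.1029]
tool_rot: [0.652, 0.759, 0.003, 0.001]
force: [-0.6, -0.2, 3.8]
finger_gap: 0.003
gripper_force: 1.5
```

```bash
python3 go.py 87.5 60 0 102 0
```

```text
t 10.02 tcp_s [ 89.5  58.9 102.9] yaw -0.22 tilt 0.33 F [-0.6 -0.2  3.8] q [0.26 0.59 1.79 0.   0.75 0.1 ]
([-0.0025, -0.0014, 0.0011], [0.0018, -0.0005, -0.0012])
```

apply_moves(claw=[-1, -1, -1, -1], travel=[[0, 0, 0.001], [0, 0, 0.002], [0, 0, 0.003], [0, 0, 0.003]], turn=[[0, 0, 0], [0, 0, 0], [0, 0, 0], [0, 0, 0]])

```text
t: 10.35
tcp_pos: [0.4717, 0.2385, 0.1011]
tool_rot: [0.652, 0.759, 0.003, 0.001]
force: [-1.2, -0.5, 5.3]
finger_gap: 0.003
gripper_force: 2.3
```

apply_moves(claw=[-1, -1, -1, -1], travel=[[0, 0, 0.001], [0, 0, 0.002], [0, 0, 0.003], [0, 0, 0.003]], turn=[[0, 0, 0], [0, 0, 0], [0, 0, 0], [0, 0, 0]])

```text
t: 10.68
tcp_pos: [0.4718, 0.2385, 0.1008]
tool_rot: [0.651, 0.759, 0.003, 0.002]
force: [-3.1, -0.9, 18.9]
finger_gap: -0.002
gripper_force: 10.0
```

The hard stop came at 19 N, so the button is fully down. Retracting.

apply_moves(claw=[-1, -1, -1, -1, -1], travel=[[0, 0, -0.01], [0, 0, -0.03], [0, 0, -0.06], [0, 0, -0.1], [0, 0, -0.14]], turn=[[0, 0, 0], [0, 0, 0], [0, 0, 0], [0, 0, 0], [0, 0, 0]])

```text
t: 11.1
tcp_pos: [0.47, 0.2379, 0.2105]
tool_rot: [0.652, 0.759, 0.001, 0.0]
force: [0.1, 0.6, -1.0]
finger_gap: 0.003
gripper_force: 0.0
```

apply_moves(claw=[-1, -1, -1, -1, -1], travel=[[0, 0, 0], [0, 0, 0], [0, 0, 0], [0, 0, 0], [0, 0, 0]], turn=[[0, 0, 0], [0, 0, 0], [0, 0, 0], [0, 0, 0], [0, 0, 0]])

```text
t: 11.52
tcp_pos: [0.47, 0.2379, 0.2088]
tool_rot: [0.652, 0.759, 0.001, 0.0]
force: [-0.3, -0.0, -1.0]
finger_gap: -0.001
gripper_force: 0.0
```

```bash
python3 look.py 2>/dev/null; python3 - <<'E'
from station import manip
from h import *; from plan import *
P=np.nan_to_num(cloud(manip.snapshot("top")),nan=-9);b=target(89,59,0,0,0)[0]
r=np.hypot(P[...,0]-b[0],P[...,1]-b[1]);q=P[(r<.01)&(P[...,2]>.08)&(P[...,2]<.13)]
print("button z",len(q),np.median(q[:,2]) if len(q) else None)
# rack near edge vs housing front edge, same depth-silhouette method
m=(P[...,2]>.118)&(P[...,2]<.14); 
for nm,lo,hi,vr,h in(("rack",.12,.14,(-60,60),.128),("front",.078,.09,(90,140),.085),("front2",.078,.09,(-140,-90),.085)):
    E=[]
    S0=P[...,:2]-O; X=1e3*(-S0[...,0]*np.sin(Y)+S0[...,1]*np.cos(Y)); V=-1e3*(S0[...,0]*np.cos(Y)+S0[...,1]*np.sin(Y))
    m=(P[...,2]>lo)&(P[...,2]<hi)&(V>vr[0])&(V<vr[1])&(X>-120)&(X<150)
    e=[X[v][m[v]].min() for v in range(420) if m[v].sum()>4]
    print(nm,len(e),np.median(e))
E
```

```text
rack rect (sampler mm) ((-37.94044494628906, -5.351066589355469), (133.9526824951172, 61.74961853027344), 89.61744689941406) 751
t 11.57 tcp_s [ 89.2  60.5 208.9] yaw -0.22 tilt 0.16 F [-0.3 -0.1  0.6] q [0.26 0.43 1.7  0.   1.01 0.1 ]
button z 70 0.10733756243936464
rack 53 -62.896625870075205
front 31 -0.5117924116484346
front2 29 0.018211901236644956
```

```bash
python3 -c "
from station import manip
print(manip.sign_off())"
```

```text
the job is handed in; nothing more can be done
None
```

I slid the rack home against the sampler's front, pressed the start button to its stop and let it back up, and handed the job in at about 11.6 s; no verdict came back, and "home" rests on the push force rising to 28 N with the rack stopped, because my camera measurements of the rack disagreed by several mm.

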